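Stop the coasting rotor with its loading hole over the slot

TASK

The disc-shaped rotor on the small bench stand is still coasting round after a run. Brake it gently with a fingertip on its top so that it comes to rest with its one large hole over the slot in the stand's fixed arm, ready for the locking pin, then take the hand away and leave it standing still.

Things in the scene. Friction and masses are not known exactly. Their poses are not given: they have to be found in the camera images.
- rotor: Level polished steel disc, 210 mm wide, 8 mm thick; origin on its upright axis at its underside, top face 8 mm higher (64 mm above the bench). Boss and nut in the middle rise 18 mm more. Smooth band to touch: radius 83 to 105 mm. Found turning anticlockwise from above at 0.9 to 1.5 rad/s, losing about 0.04 rad/s each second; 3 N from above stops it in 0.1 to 0.4 s. Left at rest it stays.
- rotor_hole (a point): Centre of the rotor's one large through hole (28 mm diameter), level with the rotor's top face, 68 mm from the axis; it goes round with the rotor. Five small holes (10 mm) share its circle, 60 degrees apart, and do not matter.
- slot (a point): Fixed target: on the middle line of the stand's slot, 68 mm from the rotor's axis, level with the rotor's top face. The slot is 26 mm wide and runs straight out from the axis in the stand's arm, under the disc.
- stand: Low grey stand, fixed to the bench; origin under the rotor's axis. Its only arm (46 mm wide) points to its own -x, shows beyond the disc's rim as far as 158 mm from the axis and holds the slot; two lugs beside the slot there end 5 mm below the disc's top. The spindle is sprung: beyond about 3 N the disc gives way downwards, 1 mm for each 3 N, at most 6 mm. More than 40 N is too rough.

How it is judged:
On the way:
1. a fingertip touches the rotor (contact force between the fingers and rotor above 0.3 N).
At the end, for the whole second after the job is handed in: The rotor stands still (under 0.03 rad/s) with the centre of its large hole within 15 mm (about 12 degrees) of the middle line of the slot (horizontal distance between rotor_hole and slot below 0.015 m and angular speed of rotor below 0.03 rad/s); the robot touches nothing.
It fails at once if the rotor is pressed or struck with more than 40 N (contact force between anything else and rotor above 40 N).
It also fails if it takes over 72 s, if anything falls off the work surface, if the arm or the gripper's body presses on something with over 40 N, if the wrist force passes 120 N, or if a joint passes its speed limit or range.

ROBOT

A 6-joint arm with a two-finger parallel gripper is mounted at the origin on the work surface; the furniture and walls round the work are solid. World frame = base frame: x ahead of the robot, y to its left, z up, the work surface at z = 0. Lengths are in m, angles in rad, forces in N, time in s.
With the tool pointing down it reaches from about 0.25 to 0.775 m from the base axis. Payload 4 kg.
Tool frame: the origin (TCP) lies midway between the tips of the shut fingers; the grasp point (between the pads) lies 19 mm behind it; z points along the fingers, y is the direction in which the jaws open and shut (so a half turn about z gives the same grasp; the last joint's range is limited). The gripper opens to 94 mm and grips with 3 to 60 N. Pads are 16 mm wide; open, the fingers measure 119 mm over their backs; the gripper's body (75 mm by 177 mm) begins 78 mm behind the grasp point.
Start: joints at [1.128, 0.087, 1.371, -0, 1.684, -0.103], TCP at [0.183, 0.519, 0.206] pointing down, gripper open.
Joint ranges: [-3.1, 3.1], [-0.76, 2.03], [0.27, 2.55], [-1.08, 4.22], [0.17, 2.65], [-2.57, 2.57]. Speed limits (rad/s): [2.79, 2.79, 3.14, 3.14, 3.14, 3.14].

INTERFACE

Orientations are given as [roll, pitch, yaw] about the fixed x, y, z axes, in that order (R = Rz(yaw) Ry(pitch) Rx(roll)).
In Python, from bench import robot, cams gives the robot as it stands.
- The arm moves only by the tool step_arm, never from a script. Its argument "plan" is a list that holds one entry, the list of rows, each a list of 5 numbers: the shift along the world's x, y, z in mm, then the turn about the world's z in rad, then the opening in per cent of the stroke, from 0 (shut) to 100 (fully open). In form: [[[tx, ty, tz, turn, fingers], ...]]. A call has 1 to 8 rows; each row is the pose to reach, as a shift and turn from the pose commanded when the call began; what a row does not reach only later rows make up. A row lasts 1/12 s, in which the tool goes at most 41.7 mm and 7.16 degrees, less where a joint would pass 70% of its speed; a pose out of reach is approached as far as the arm can. A call with a gripper value outside its range is refused whole. The fingers move at their own pace and stop on an object; the grip force is fixed at half the most. Time passes only in rows, so rows that repeat a pose let the fingers close. It gives the time, the measured TCP pose, the force and the opening at its end, in the units of the state.
- robot.get_obs(): the state, without advancing time (a new reading comes with each control period).
- cams.snapshot(name): name is "scene" or "top" or "wrist"; returns a dict with "frame" (480x640x3 uint8, red, green, blue), "camera_matrix" (3x3 intrinsics, pixels), "origin" and "attitude" of the camera in the world; the wrist camera has in their place "T_tool_cam" (4x4, takes a point from camera to tool coordinates, whose origin is the TCP and whose axes are the flange's). Camera axes: x right, y down, z forward; pixel columns grow to the right and rows downward; lengths in m; the calibration is good to about 2 mm. A picture is of the moment at which its call begins: read the wrist's pose just before it. There is no depth.
- robot.close_job(): hands the job in, once; it reports no verdict.
The state is a dict: "time": time; "joint_positions": joint angles; "qvel": joint speeds; "joint_torque": joint torques, N m; "tool_pos": TCP position; "ee_rot": TCP orientation; "wrist_force": force on the tool from outside, world axes, zero at the start; "wrist_torque": the same for the moment, N m; "width": finger opening in m.
Only numpy, scipy, OpenCV 4.12 (cv2) and the standard library are available. Lean on these libraries where they do the work, as an engineer would, in place of code of your own. Each camera call takes 0.05 s, during which the arm holds its last target. There are 200 camera calls.

## Working session

There is one attempt and no reset: what is moved stays moved. The work goes in short steps, Python scripts to look and compute and a tool call to move; the robot and the scene stay as the last step left them, time stands still between calls to the robot, and variables do not carry over. Pictures are saved under pics/ and viewed, about 8 in all and at most 12, crops included, and the job is handed in when it is done.

Besides the shell and the picture viewer there is one more tool, called after "Emit:" in YAML: its name, and indented under it one key for each argument. step_arm: Moves the arm, as the interface text tells. Its arguments: {"type":"object","properties":{"plan":{"type":"array"}},"required":["plan"]}

```bash
mkdir -p pics; ls
python3 - <<'E'
from bench import robot,cams
import cv2,numpy as np
o=robot.get_obs();print(o['time'],o['tool_pos'],o['ee_rot'],o['width'])
ims=[]
for n in("top","scene"):
    s=cams.snapshot(n);cv2.imwrite(f"pics/{n}0.png",s["frame"][:,:,::-1]);print(n,s["camera_matrix"],s["origin"],s["attitude"])
print(robot.get_obs()['time'])
E
```

```text
pics
0.0 [0.18308218 0.51804862 0.20432851] [-3.13940580e+00 -2.21365639e-04  2.80180305e+00] 0.09393263328591536
top [[459.79782199   0.         321.65805414]
 [  0.         459.79782199 250.45993904]
 [  0.           0.           1.        ]] [ 0.50876924 -0.07757776  0.93400367] [-3.08683856  0.01453131 -1.57311912]
scene [[567.76476847   0.         310.4579728 ]
 [  0.         567.76476847 237.67291951]
 [  0.           0.           1.        ]] [ 0.06656195 -0.47117178  0.63780288] [-2.31123602  0.01610096 -0.91234519]
0.1
```

View pics/top0.png

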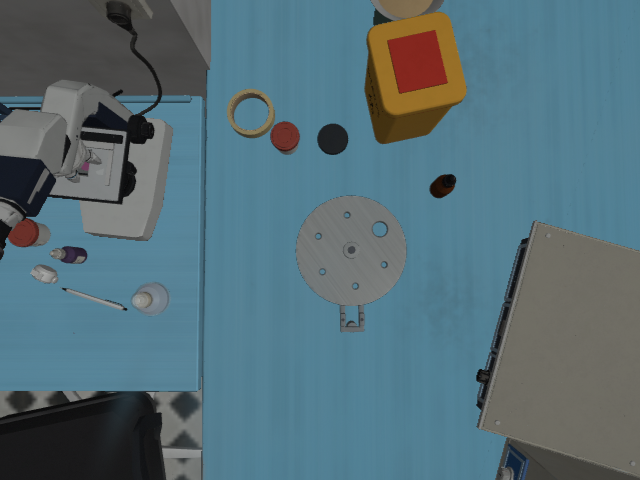

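```bash
cat > h.py <<'E'
import numpy as np,cv2
from scipy.spatial.transform import Rotation as R
from bench import robot,cams
def ray(s,uv,z):
    K=np.array(s["camera_matrix"]);Rm=R.from_euler('xyz',s["attitude"]).as_matrix()
    d=Rm@np.linalg.inv(K)@np.array([*uv,1.]);o=np.array(s["origin"]);return o+d*(z-o[2])/d[2]
def proj(s,p):
    Rm=R.from_euler('xyz',s["attitude"]).as_matrix();c=np.array(s["camera_matrix"])@(Rm.T@(np.array(p)-s["origin"]));return c[:2]/c[2]
def rect(s,c,half=0.18,z=.064,n=720):
    "metric top view of plane z about c: col grows with -y, row grows with -x (x up, y left)"
    w=np.array([[half,half],[half,-half],[-half,-half],[-half,half]])+np.array(c)[:2]
    src=np.float32([proj(s,[*q,z]) for q in w]);dst=np.float32([[0,0],[n,0],[n,n],[0,n]])
    return cv2.warpPerspective(s["frame"][:,:,::-1].copy(),cv2.getPerspectiveTransform(src,dst),(n,n),flags=cv2.INTER_CUBIC)
E
python3 - <<'E'
from h import *
s=cams.snapshot("top");t=robot.get_obs()['time']
for n,uv,z in(("axis",(351,250),.064),("hole",(380,229),.064),("lugL",(342,331),.059),("lugR",(364,331),.059),("slot",(352,318),.059)):print(n,ray(s,uv,z))
c=ray(s,(351,250),.064);im=rect(s,c,n=600);cv2.imwrite("pics/rect1.png",im);print(t)
E
```

```text
axis [ 0.55718633 -0.12061286  0.064     ]
hole [ 0.59690273 -0.17579868  0.064     ]
lugL [ 0.40445557 -0.10300385  0.059     ]
lugR [ 0.40443109 -0.14446169  0.059     ]
slot [ 0.42880499 -0.12199989  0.059     ]
0.15
```

View pics/rect1.png

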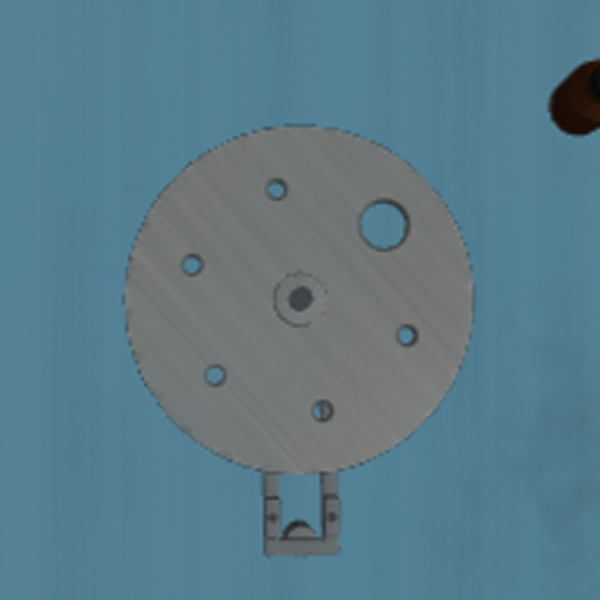

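View pics/scene0.png

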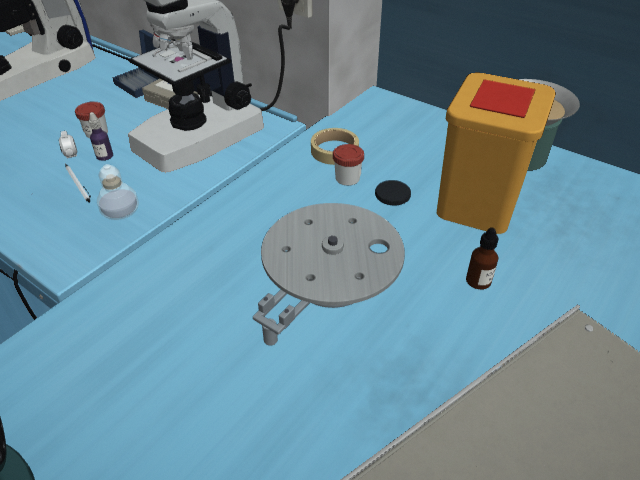

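Top view: disc centre (299.5,299.5) in the 0.6 mm/px crop, radius 105 mm. The hole is at (384,225), 68 mm from the axis, so both check out. The slot arm points to world -x at about π+0.015. The +y side of the rim is free for the touch, so I'll fly in around the bottles with shut fingers and the jaw axis turned tangential.

Emit:
step_arm:
  plan:
    - [[10,-38,0,-0.12,0],[20,-77,0,-0.24,0],[30,-116,0,-0.36,0],[40,-155,0,-0.48,0],[50,-194,0,-0.6,0],[60,-233,0,-0.72,0],[70,-272,0,-0.84,0],[80,-310,0,-0.96,0]]

```text
time: 0.82
tool_pos: [0.2629, 0.2067, 0.2052]
ee_rot: [3.141, 0.0, 1.837]
wrist_force: [1.3, -0.2, 0.4]
width: 0.0444
```

Emit:
step_arm:
  plan:
    - [[33,-26,-5,-0.12,0],[66,-53,-15,-0.24,0],[99,-79,-25,-0.27,0],[132,-106,-35,-0.27,0],[165,-132,-45,-0.27,0],[198,-158,-55,-0.27,0],[231,-185,-65,-0.27,0],[264,-210,-75,-0.27,0]]

```text
time: 1.48
tool_pos: [0.5187, 0.0042, 0.1325]
ee_rot: [-3.141, -0.0, 1.571]
wrist_force: [-1.1, 0.5, -0.7]
width: 0.0003
```

Emit:
step_arm:
  plan:
    - [[15,-13,-10,0,0],[30,-26,-20,0,0],[30,-26,-30,0,0],[30,-26,-30,0,0]]

```text
time: 1.82
tool_pos: [0.5459, -0.0202, 0.1]
ee_rot: [-3.135, -0.001, 1.57]
wrist_force: [-1.3, 0.6, -0.1]
width: 0.0005
```

```bash
cat >> h.py <<'E'
C=(0.557,-0.1206)
def hole(cam="top",n=720,half=.18):
    t=robot.get_obs()['time'];s=cams.snapshot(cam);im=rect(s,C,half,n=n);mm=n/(2*half)
    yy,xx=np.mgrid[:n,:n];r=np.hypot(xx-n/2,yy-n/2)/mm
    m=((im[:,:,0].astype(int)-im[:,:,2]>25)&(r>.050)&(r<.0855)).astype(np.uint8)
    k,_,st,ce=cv2.connectedComponentsWithStats(m);out=[]
    for i in range(1,k):
        a=st[i,4]/mm**2*1e6
        if a>25: x,y=(n/2-ce[i][1])/mm,(n/2-ce[i][0])/mm;out.append((round(a),round(np.hypot(x,y)*1e3,1),round(np.arctan2(y,x),3)))
    return t,sorted(out)[::-1],im
E
python3 - <<'E'
from h import *
for i in range(3):
  for c in("top","scene"):
    t,o,im=hole(c);print(c,t,o[:3]);cv2.imwrite(f"pics/{c}1.png",im)
o=robot.get_obs();print(o['time'],o['tool_pos'],o['ee_rot'],o['width'],o['wrist_force'])
a,b=cv2.imread("pics/top1.png"),cv2.imread("pics/scene1.png");cv2.imwrite("pics/both1.png",cv2.resize(np.hstack([a,b]),(800,400)))
E
```

```text
top 1.8167 [(3343, np.float64(57.0), np.float64(1.447)), (350, np.float64(81.0), np.float64(1.422)), (82, np.float64(67.5), np.float64(-3.064))]
scene 1.8667 [(416, np.float64(67.9), np.float64(1.197))]
top 1.9167 [(3374, np.float64(58.6), np.float64(1.451)), (208, np.float64(82.3), np.float64(1.433)), (78, np.float64(67.9), np.float64(0.209))]
scene 1.9667 [(418, np.float64(68.0), np.float64(1.308))]
top 2.0167 [(3412, np.float64(59.1), np.float64(1.448)), (163, np.float64(82.8), np.float64(1.424)), (77, np.float64(67.9), np.float64(0.318))]
scene 2.0667 [(421, np.float64(68.0), np.float64(1.418))]
2.1167 [ 0.54769625 -0.01922913  0.10468553] [3.13950920e+00 1.83519537e-04 1.57304802e+00] 0.0006650067595353965 [ 0.03444065 -0.01253758 -0.02592278]
```

View pics/both1.png

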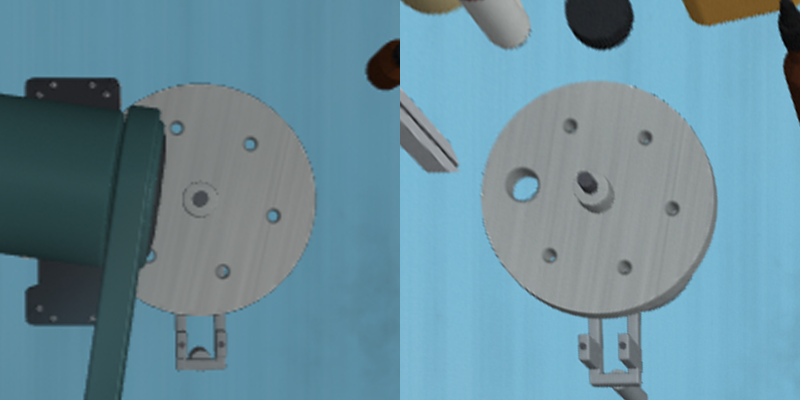

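The scene camera sees the big hole clearly at 68 mm. Its angle agrees with the small holes in the top view (1.25 rad at t=1.917), and ω≈1.1 rad/s. Next I go to a hover about 5 mm above the rim band.

Emit:
step_arm:
  plan:
    - [[9,-8,-20,0,0],[9,-8,-32,0,0],[9,-8,-35,0,0],[9,-8,-35,0,0],[9,-8,-35,0,0]]

```text
time: 2.53
tool_pos: [0.5563, -0.0276, 0.0685]
ee_rot: [-3.141, -0.0, 1.572]
wrist_force: [-0.3, -0.2, -0.7]
width: 0.0006
```

Run:
```python
from h import *
for i in range(4):
    t,o,im=hole("scene");print(t,o[:2]);ob=robot.get_obs();print(ob['tool_pos'],ob['wrist_force'])
s=cams.snapshot("scene");im=rect(s,(.557,-.027),.06,n=600);cv2.imwrite("pics/tip.png",s["frame"][140:320,230:430,::-1].repeat(3,0).repeat(3,1))
```

```text
2.5333 [(428, np.float64(68.1), np.float64(1.927))]
[ 0.55674274 -0.0277236   0.06904352] [-0.76230366  0.68747096 -0.18290534]
2.5833 [(426, np.float64(68.0), np.float64(1.982))]
[ 0.55701058 -0.02784371  0.06933387] [ 0.32159078 -0.66666399  0.80318175]
2.6333 [(426, np.float64(68.1), np.float64(2.035))]
[ 0.55711605 -0.02791023  0.06942052] [-0.23086685 -0.32236544  0.50612203]
2.6833 [(432, np.float64(68.1), np.float64(2.088))]
[ 0.55713135 -0.02791185  0.06940233] [0.13588873 0.47514855 0.76914802]
```

View pics/tip.png

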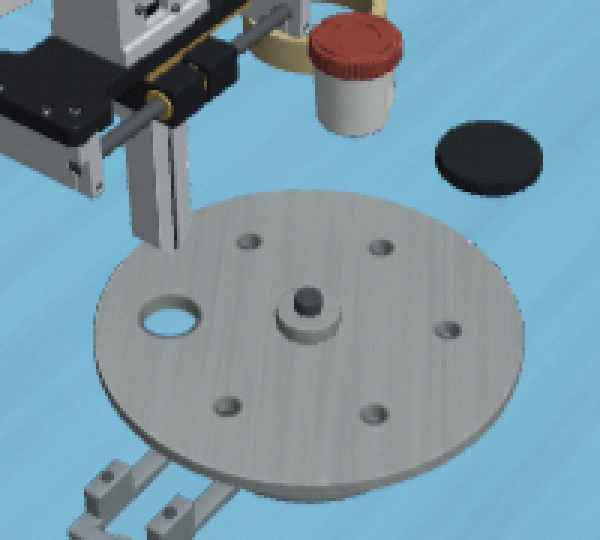

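Fingertip is centred on the band, about 5 mm above the disc. At t=2.783 the hole is at about 2.195 rad, turning at 1.07 rad/s. Contact should start near t=3.6. I'll lower to about 2.5 mm clear while waiting, then press gently.

Emit:
step_arm:
  plan:
    - [[0,0,-1,0,0],[0,0,-2,0,0],[0,0,-3,0,0],[0,0,-3,0,0],[0,0,-3,0,0],[0,0,-3,0,0],[0,0,-3,0,0],[0,0,-3,0,0]]

```text
time: 3.45
tool_pos: [0.5567, -0.028, 0.0654]
ee_rot: [3.141, -0.0, 1.572]
wrist_force: [0.3, 0.0, 0.0]
width: 0.0005
```

Emit:
step_arm:
  plan:
    - [[0,0,0,0,0],[0,0,-4,0,0],[0,0,-4,0,0],[0,0,-4,0,0],[0,0,-4,0,0]]

```text
time: 3.87
tool_pos: [0.5578, -0.0281, 0.0625]
ee_rot: [3.139, 0.0, 1.572]
wrist_force: [0.5, -0.5, 5.8]
width: 0.0004
```

Run:
```python
from h import *
for i in range(2):
  for c in("scene","top"):
    t,o,im=hole(c);print(c,t,o[:7]);ob=robot.get_obs();print(ob['tool_pos'],ob['wrist_force']);cv2.imwrite(f"pics/{c}2.png",im)
a,b=cv2.imread("pics/top2.png"),cv2.imread("pics/scene2.png");cv2.imwrite("pics/both2.png",cv2.resize(np.hstack([a,b]),(800,400)))
```

```text
scene 3.8667 []
[ 0.5577147  -0.02819801  0.06239507] [ 0.40240968 -0.39947923  4.46538163]
top 3.9167 [(2710, np.float64(46.8), np.float64(1.459)), (1425, np.float64(73.4), np.float64(1.337)), (454, np.float64(69.7), np.float64(3.102)), (79, np.float64(67.7), np.float64(-0.045)), (74, np.float64(67.0), np.float64(-1.095)), (74, np.float64(66.9), np.float64(-2.153))]
[ 0.55746084 -0.02817267  0.0622024 ] [0.67637061 0.25870239 5.11567065]
scene 3.9667 []
[ 0.55728796 -0.02807825  0.06210807] [ 0.41346017 -0.2181956   4.96147835]
top 4.0167 [(2712, np.float64(46.8), np.float64(1.456)), (1434, np.float64(73.3), np.float64(1.336)), (461, np.float64(69.7), np.float64(3.104)), (80, np.float64(67.7), np.float64(-0.038)), (79, np.float64(67.0), np.float64(-1.092)), (78, np.float64(67.0), np.float64(-2.147))]
[ 0.55719816 -0.02812023  0.06203664] [-0.63781094  0.03001419  4.07732965]
```

View pics/both2.png

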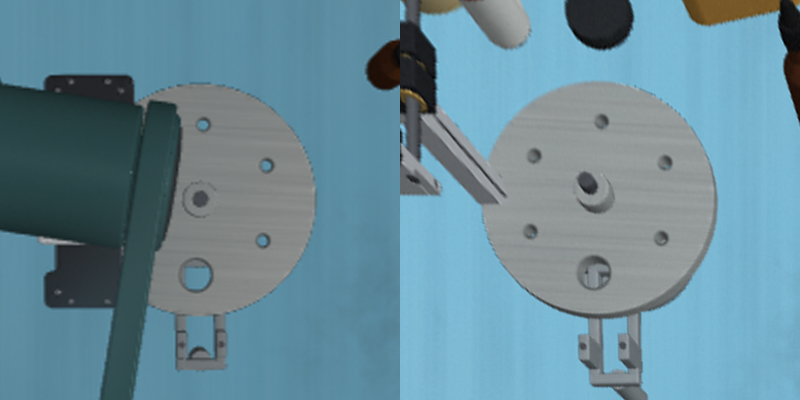

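The rotor stopped with the hole at 3.10 rad against the slot's 3.156. That is about 4 mm off, well inside 15 mm, with only about 5 N of contact force. Lifting straight up.

Emit:
step_arm:
  plan:
    - [[0,0,3,0,0],[0,0,10,0,0],[0,0,30,0,0],[0,0,60,0,0],[0,20,95,0,0],[0,55,110,0,0],[0,90,120,0,0],[0,125,120,0,0]]

```text
time: 4.73
tool_pos: [0.5577, 0.0982, 0.1848]
ee_rot: [3.137, -0.001, 1.57]
wrist_force: [0.8, 0.6, -0.2]
width: 0.0005
```

Emit:
step_arm:
  plan:
    - [[-30,20,0,0,0],[-60,30,0,0,0],[-60,30,0,0,0],[-60,30,0,0,0],[-60,30,0,0,0],[-60,30,0,0,0]]

```text
time: 5.23
tool_pos: [0.4974, 0.1264, 0.1814]
ee_rot: [3.141, 0.0, 1.571]
wrist_force: [-0.7, -0.3, -0.1]
width: 0.0005
```

Run:
```python
from h import *
for i in range(8):
    t,o,im=hole("top")
    if i in(0,7):print(t,o[:7])
    ob=robot.get_obs()
print(ob['tool_pos'],ob['wrist_force'],abs(ob['qvel']).max());cv2.imwrite("pics/top3.png",im[150:700,80:640])
```

```text
5.2333 [(442, np.float64(69.7), np.float64(-3.112)), (90, np.float64(68.1), np.float64(2.156)), (78, np.float64(68.2), np.float64(1.118)), (76, np.float64(67.8), np.float64(0.079)), (76, np.float64(67.1), np.float64(-2.029)), (74, np.float64(67.1), np.float64(-0.973))]
5.5833 [(402, np.float64(69.7), np.float64(-3.098)), (86, np.float64(68.1), np.float64(2.185)), (82, np.float64(68.1), np.float64(1.146)), (80, np.float64(66.9), np.float64(-1.998)), (75, np.float64(67.9), np.float64(0.106)), (73, np.float64(67.0), np.float64(-0.941))]
[0.49691255 0.12673676 0.18133071] [-0.55735887  0.58511811  0.12387962] 0.0030883853496349043
```

View pics/top3.png

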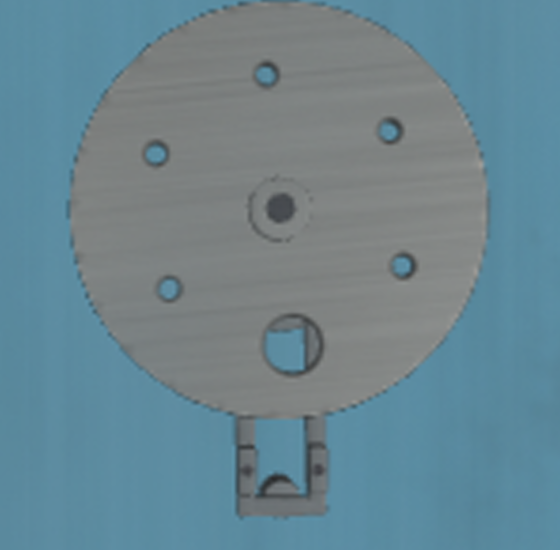

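The picture shows the hole now slightly past the slot, at crop (293,345) against the slot centre at about (282,345). The small holes moved 0.03 rad in 0.35 s, so the rotor was not quite at rest when I lifted: it still creeps at about 0.08 rad/s. I go back to hold it properly and nudge it back.

Emit:
step_arm:
  plan:
    - [[15,-38,0,0,0],[30,-76,-10,0,0],[45,-114,-30,0,0],[54,-150,-50,0,0],[54,-154,-85,0,0],[54,-154,-110,0,0],[54,-154,-114,0,0],[54,-154,-114,0,0]]

```text
time: 6.3
tool_pos: [0.5493, -0.0272, 0.0658]
ee_rot: [-3.137, -0.0, 1.571]
wrist_force: [0.3, 0.2, 0.5]
width: 0.0003
```

```bash
cat >> h.py <<'E'
def ang(o):
    "big-hole angle from the 5 small ones (top view), near pi"
    a=[]
    for A,r,p in o:
        if 50<A<120 and 65<r<70:
            k=round((p-np.pi)/(np.pi/3)); a.append(p)
    b=np.array(a)*6;return np.angle(np.exp(1j*b).mean())/6+np.pi, len(a)
E
python3 - <<'E'
from h import *
for i in range(12):
    t,o,im=hole("top")
    if i%3==2:print(round(t,3),ang(o))
ob=robot.get_obs();print(ob['time'],ob['tool_pos'],ob['wrist_force'])
E
```

```text
6.4 (np.float64(3.287790670519872), 3)
6.55 (np.float64(3.272457408701353), 3)
6.7 (np.float64(3.260790596936749), 3)
6.85 (np.float64(3.2447906705198717), 3)
6.9 [ 0.55079541 -0.02690797  0.06770728] [1.07841039 0.00586226 0.07177424]
```

Run:
```python
from h import *
for i in range(10):
    t,o,im=hole("top")
    if i%2==1 or i==9:print(round(t,3),ang(o),[x for x in o if 50<x[0]<120])
ob=robot.get_obs();print(ob['time'],ob['tool_pos'],ob['wrist_force'])
```

```text
6.95 (np.float64(3.236124250379041), 3) [(78, np.float64(67.8), np.float64(0.1)), (78, np.float64(67.0), np.float64(-2.008)), (74, np.float64(67.2), np.float64(-0.95))]
7.05 (np.float64(3.226457277282466), 3) [(78, np.float64(66.9), np.float64(-2.016)), (75, np.float64(67.8), np.float64(0.088)), (72, np.float64(67.2), np.float64(-0.959))]
7.15 (np.float64(3.2187904696106844), 3) [(78, np.float64(67.8), np.float64(0.081)), (78, np.float64(67.0), np.float64(-2.023)), (75, np.float64(67.1), np.float64(-0.968))]
7.25 (np.float64(3.21079074830713), 3) [(78, np.float64(67.8), np.float64(0.075)), (78, np.float64(67.0), np.float64(-2.033)), (77, np.float64(67.2), np.float64(-0.976))]
7.35 (np.float64(3.203790596936749), 3) [(79, np.float64(66.8), np.float64(-2.039)), (78, np.float64(67.8), np.float64(0.067)), (76, np.float64(67.2), np.float64(-0.983))]
7.4 [ 0.55068165 -0.0270349   0.0673754 ] [-0.42606118 -1.55515683 -0.00852741]
```

The finger must have brushed the disc on the way in and turned it slightly back. It's now easing backwards at about 0.07 rad/s and should coast out near 3.14, on the slot. I lift away vertically and wait until it's properly at rest.

Emit:
step_arm:
  plan:
    - [[0,0,10,0,0],[0,0,40,0,0],[0,0,80,0,0],[0,0,115,0,0],[0,40,115,0,0],[0,80,115,0,0],[0,120,115,0,0],[0,155,115,0,0]]

```text
time: 8.07
tool_pos: [0.5507, 0.1299, 0.184]
ee_rot: [3.139, -0.001, 1.572]
wrist_force: [0.0, 0.5, -1.0]
width: 0.0008
```

Emit:
step_arm:
  plan:
    - [[-30,0,0,0,0],[-60,0,0,0,0],[-60,0,0,0,0],[-60,0,0,0,0],[-60,0,0,0,0],[-60,0,0,0,0],[-60,0,0,0,0],[-60,0,0,0,0]]

```text
time: 8.73
tool_pos: [0.4915, 0.1276, 0.1825]
ee_rot: [3.141, -0.0, 1.571]
wrist_force: [0.2, -0.5, -1.1]
width: 0.0002
```

Run:
```python
from h import *
for i in range(24):
    t,o,im=hole("top")
    if i%4==3 or i==0:print(round(t,3),ang(o))
ob=robot.get_obs();print(ob['time'],ob['tool_pos'],ob['wrist_force']);cv2.imwrite("pics/top4.png",im[150:700,80:640])
```

```text
8.733 (np.float64(3.1143926022299193), 5)
8.883 (np.float64(3.1071931723763644), 5)
9.083 (np.float64(3.099392645933233), 5)
9.283 (np.float64(3.092593001323144), 5)
9.483 (np.float64(3.0847927791336973), 5)
9.683 (np.float64(3.079392865809805), 5)
9.883 (np.float64(3.0757928531361687), 5)
9.9333 [0.49068733 0.12797363 0.18242945] [ 0.3759641  -0.82349389  0.07821486]
```

View pics/top4.png

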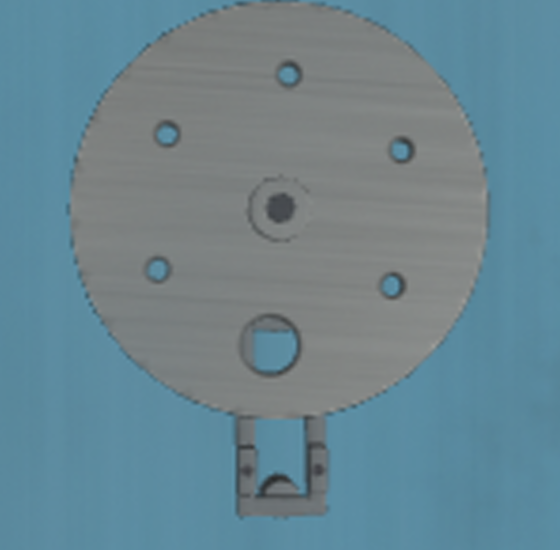

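The creep is nearly gone, about -0.02 rad/s. The hole is at crop (270,345) against the slot midline at about 281, so 5–6 mm off. I wait for rest and confirm.

Emit:
step_arm:
  plan:
    - [[0,0,0,0,0],[0,0,0,0,0],[0,0,0,0,0],[0,0,0,0,0],[0,0,0,0,0],[0,0,0,0,0],[0,0,0,0,0],[0,0,0,0,0]]

```text
time: 10.6
tool_pos: [0.4907, 0.128, 0.1824]
ee_rot: [3.141, -0.0, 1.572]
wrist_force: [0.4, 0.1, 0.4]
width: 0.0005
```

Emit:
step_arm:
  plan:
    - [[0,0,0,0,0],[0,0,0,0,0],[0,0,0,0,0],[0,0,0,0,0],[0,0,0,0,0],[0,0,0,0,0],[0,0,0,0,0],[0,0,0,0,0]]

```text
time: 11.27
tool_pos: [0.4907, 0.128, 0.1825]
ee_rot: [3.141, 0.0, 1.572]
wrist_force: [-0.3, -0.9, 0.2]
width: 0.0002
```

Run:
```python
from h import *
r=[]
for i in range(21):
    t,o,im=hole("top");a,n=ang(o);r.append((t,a))
    if i%5==0:print(round(t,3),round(a,4),n)
w=np.polyfit(*np.array(r).T,1)[0];e=(3.157-a)*68
print("w",w,"err mm",e)
if abs(w)<.004 and abs(e)<9: robot.close_job();print("closed")
```

```text
11.267 3.0656 5
11.517 3.0654 5
11.767 3.0658 5
12.017 3.0658 5
12.267 3.0658 5
w 0.00012985715712000544 err mm 6.202096007576808
the job is handed in; nothing more can be done
closed
```

The rotor is stopped with its large hole about 6 mm from the slot's midline (15 mm allowed), and I handed the job in at about 12.3 s. I braked it with the shut fingertips on the rim band, reading about 6 N at most at the wrist.

- **First brake:** this was not fully clean. I lifted while the rotor was still creeping at about 0.08 rad/s, so the hole drifted past the slot.
- **Second approach:** on coming back to hold it, the tip seems to have brushed the disc lightly. I did not plan that contact. It turned the rotor slowly back, and it coasted to rest on its own.
- **Last checks:** over the final second the top camera showed the rotor at rest (fitted speed 0.0001 rad/s). The hand was clear, with its tip about 0.18 m above the bench and beyond the disc's rim, and the wrist force was only noise.

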